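# Open the stuck nose-pad jar in the bench vice

### The job

The jar of spare nose pads has been stood between the open jaws of the bench vice because its green twist-off cap is stuck. Swing the vice's red cam lever all the way down so that the jaws grip the jar, then twist the cap anticlockwise just until its lugs let go, less than a quarter turn, without the jar turning in the jaws, lift it straight off and finish still holding it level, a few centimetres above the jar's open mouth. Leave the spectacles, the lens-cleaner bottle and the screwdriver alone.

Things in the scene. Friction and masses are not known exactly. Their poses are not given: they have to be found in the camera images.
- vice: Blue cast bench vice bolted to the bench, 245 x 74 mm, jaws 56 mm high over the bench. Origin: bench level, on the axis that the jar has once it is clamped. Its x axis runs along the jaw travel: the fixed jaw is at +x, the moving jaw and the cam lever at -x. The steel bed on which the jar stands is 20 mm above the origin. Both jaws have rubber V faces. Nothing of the vice but its lever stands higher than 57 mm
- vice_pivot (a point): the pin of the cam lever: 80 mm from the vice's origin along its -x, 40 mm above the bench; the lever turns in the vice's x-z plane
- cam_lever (a joint): angle of the red cam lever (rad): 0 = upright, vice open; it swings outward and down, away from the jar (towards the vice's -x), to its stop at 1.45, nearly level, where the jar is clamped with about 40 N. It starts between 0 and 0.35. It stays where it is left and needs up to about 8 N at its grip
- lever_press (a point): point on the lever's red grip, 85 mm from the pin, on the face that looks at the jar when upright and up when the lever is down: press here. The grip is 24 mm wide and 12 mm thick and reaches from 48 to 108 mm from the pin
- jar: glass jar with nose pads in it, 58 mm across to 62 mm height, then a shoulder and a neck 41 mm across, 87 mm high without cap, 0.2 to 0.32 kg. Origin: centre of its underside; z up along its axis. It stands loose on the vice bed, some 2 mm short of the fixed jaw, until clamped
- jar_mouth (a point): centre of the jar's open rim, 87 mm above its underside
- jar_side (a point): point on the outside of the jar's wall, on its x axis, 45 mm above its underside: shows whether the jar turns
- cap: green metal twist-off cap, 52 mm across, 18 mm tall, 50 g. Origin: centre of its lower edge, 76 mm above the jar's underside when shut; z up. Three lugs inside it sit under three glass threads on the neck; a sprung liner makes it tight (about 0.3 to 0.45 N m to turn). When the lugs come free the liner pushes it up about 1 mm, with up to 15 N at first
- cap_edge (a point): point on the cap's rim on its x axis, 26 mm from its axis, 9 mm above its lower edge: shows how far it is turned. Shut, the cap's x axis is 0.02 to 0.12 rad anticlockwise (from above) of the jar's x axis; the lugs are free from 0.72 rad anticlockwise on, and beyond 1.7 rad they run into the next threads
- spectacles: bystander: folded black spectacles, 140 x 20 x 45 mm, origin under the middle
- cleaner: bystander: blue lens-cleaner bottle, 38 mm across, 115 mm tall, origin under the middle
- driver: bystander: screwdriver with yellow handle, 130 mm long, lying along its x axis, origin under its middle
Mind the look-alikes: they are no part of the job. Of the things shaped like the cap, the green one is meant. Of the things that look like the jar, the larger one is meant.

How it is judged:
On the way, in this order (a step that is already met when the one before it is completed fails the run):
1. the cam lever is down and the jaws grip the jar, its cap still shut (value of joint cam_lever above 1.3 rad and contact force between vice and jar above 15 N and angle between the x axis of cap and the x axis of jar, either way round below 0.35 rad and z of cap in the frame of jar below 0.08 m), for 0.2 s.
2. the cap is unscrewed far enough for its lugs to let go, while it still sits on the clamped jar (angle between the x axis of cap and the x axis of jar, either way round above 0.6 rad and z of cap in the frame of jar below 0.082 m and value of joint cam_lever above 1.3 rad), for 0.05 s.
At the end, for the whole second after the job is handed in: The cap is held still in the fingers, level within 17 degrees, touching nothing else, its axis within 30 mm of the jar's and its lower edge 5 to 70 mm above the jar's rim; the jar stands upright on the vice bed, gripped by the jaws, with the cam lever down (over 1.3 rad) (z of cap in the frame of jar between 0.092 and 0.157 m and horizontal distance between cap and jar_mouth below 0.03 m and angle between cap's own z axis and vertical below 0.3 rad and contact force between the fingers and cap above 2 N and contact force between cap and jar below 0.1 N and linear speed of cap below 0.03 m/s and value of joint cam_lever above 1.3 rad and contact force between vice and jar above 15 N and angle between jar's own z axis and vertical below 0.15 rad and z of jar in the frame of vice below 0.026 m); the arm keeps its last pose, push and grip.
It fails at once if the jar is turned or shifted more than 12 mm (measured on its wall) (distance of jar_side from where it was at the start of the episode above 0.012 m).
It fails at once if the cap is turned on by more than a quarter turn while still on the jar (x of cap_edge in the frame of jar below -0.0031 m and z of cap in the frame of jar below 0.08 m).
It fails at once if the spectacles are moved more than 30 mm (distance of spectacles from where it was at the start of the episode above 0.03 m).
It fails at once if the lens-cleaner bottle is moved more than 30 mm (distance of cleaner from where it was at the start of the episode above 0.03 m).
It fails at once if the screwdriver is moved more than 30 mm (distance of driver from where it was at the start of the episode above 0.03 m).
It also fails if it takes over 51 s, if anything falls off the work surface, if the arm or the gripper's body presses on something with over 40 N, if the wrist force passes 120 N, or if a joint passes its speed limit or range.

### The arm

A 6-joint arm with a two-finger parallel gripper is mounted at the origin on the work surface. World frame = base frame: x ahead of the robot, y to its left, z up, the work surface at z = 0. Lengths are in m, angles in rad, forces in N, time in s.
With the tool pointing down it reaches from about 0.35 to 0.725 m from the base axis. Payload 4.3 kg.
Tool frame: the origin (TCP) lies midway between the tips of the shut fingers; the grasp point (between the pads) lies 19 mm behind it; z points along the fingers, y is the line along which they close (so a half turn about z gives the same grasp; the last joint's range is limited). The gripper opens to 85 mm and grips with 20 to 120 N. Pads are 22 mm wide; open, the fingers measure 114 mm over their backs; the gripper's body (76 mm by 85 mm) begins 54 mm behind the grasp point. The pads swing forward as they close: fully open they stand 13 mm farther back than shut.
Start: joints at [1.115, 0.377, 0.081, 1.274, 0, 1.46], TCP at [0.195, 0.541, 0.206] pointing down, gripper open.
Joint ranges: [-2.72, 2.72], [-0.84, 1.66], [-1.02, 1.22], [-1.77, 2.12], [-1.37, 1.28], [-3.14, 3.14]. Speed limits (rad/s): [2.57, 2.57, 3.14, 3.14, 3.14, 3.14].

### API

Orientations are given as a unit quaternion [x, y, z, w].
In Python, from station import get_state, viewer, ticket gives the robot as it stands. The module is installed in compiled form; this text tells all that it offers.
- The arm moves only by the tool jog_arm, never from a script. Its arguments are lists of equal length, an entry for each row: "angular": the turn, a rotation vector about the tool's x, y, z in rad, a list of three; "travel": the shift along the tool's x, y, z in mm, a list of three; "gripper": the opening, from -1 (shut) to 1 (fully open). A call has exactly 8 rows; each row shifts and turns the commanded pose from where the row before left it, along the tool's axes as they then stand; what a row does not reach is not made up. A row lasts 1/8 s, in which the tool goes at most 62.5 mm and 10.7 degrees, less where a joint would pass 70% of its speed; a pose out of reach is approached as far as the arm can. A call is refused whole if a number of a shift passes 62.5 or a number of a turn 0.188, either way. A call with a gripper value outside its range is refused whole. The fingers move at their own pace and stop on an object; "newtons" is the grip in N (left out, the last holds). Time passes only in rows, so rows that do not move let the fingers close, or fill a call up. It gives the time, the measured TCP pose, the force, the opening and the grip force at its end, in the units of the state.
- get_state(): the state, without advancing time (a new reading comes with each control period).
- viewer.grab_frame(name): name is "scene" or "top"; returns a dict with "image" (400x640x3 uint8, blue, green, red), "intrinsics" (3x3 intrinsics, pixels), "R" (3x3) and "t" (3): a world point X has camera coordinates R X + t. Camera axes: x right, y down, z forward; pixel columns grow to the right and rows downward; lengths in m; the calibration is good to about 2 mm. A picture is of the moment at which its call begins. There is no depth.
- ticket.finish_job(): hands the job in; it is judged then, once.
The state is a dict: "t": time; "joint_pos": joint angles; "joint_velocities": joint speeds; "joint_efforts": joint torques, N m; "ee_pos": TCP position; "ee_rot": TCP orientation; "ft_force": force on the tool from outside, world axes, zero at the start; "moment": the same for the moment, N m; "opening": finger opening in m; "grip_force": force on a finger pad.
Only numpy, scipy, OpenCV 4.12 (cv2) and the standard library are available. Lean on these libraries where they do the work, as an engineer would, in place of code of your own. Each camera call takes 0.05 s, during which the arm holds its last target. There are 200 camera calls.

## Working session

There is one attempt and no reset: what is moved stays moved. The work goes in short steps, Python scripts to look and compute and a tool call to move; the robot and the scene stay as the last step left them, time stands still between calls to the robot, and variables do not carry over. Pictures are saved under pics/ and viewed, at most 10 in all, crops included, and the job is handed in when it is done.

Besides the shell and the picture viewer there is one more tool, called after "Call:" as name(argument=value, ...) on one line, values as JSON. jog_arm: Moves the arm, as the interface text tells. Its arguments: {"type":"object","properties":{"angular":{"type":"array"},"travel":{"type":"array"},"gripper":{"type":"array"},"newtons":{"type":"number"}},"required":["angular","travel","gripper"]}

```bash
mkdir -p pics; python3 - <<'E'
from station import get_state, viewer
import cv2,pickle
s=get_state();print({k:s[k] for k in('t','ee_pos','ee_rot','opening','ft_force')})
d={}
for n in('scene','top'):
    f=viewer.grab_frame(n);d[n]=f;cv2.imwrite(f'pics/{n}0.png',f['image']);print(n,f['intrinsics'],f['R'],f['t'])
pickle.dump(d,open('f0.pkl','wb'))
E
```

```text
{'t': 0.0, 'ee_pos': array([0.19458341, 0.54032398, 0.2047407 ]), 'ee_rot': array([ 1.72071763e-01,  9.85083878e-01, -9.87096909e-04, -2.94451743e-04]), 'opening': 0.08533221703856904, 'ft_force': array([ 0.290582  ,  0.55324986, -0.46637389])}
scene [[444.33200496   0.         320.66218115]
 [  0.         444.33200496 194.37592981]
 [  0.           0.           1.        ]] [[-0.83457236  0.55085389 -0.00699782]
 [ 0.47858887  0.71867897 -0.50443358]
 [-0.27284001 -0.4243354  -0.86342214]] [ 0.49932099 -0.23717452  1.2699097 ]
top [[373.96824421   0.         314.92504444]
 [  0.         373.96824421 196.11667731]
 [  0.           0.           1.        ]] [[-0.01621883 -0.99973233 -0.01649887]
 [-0.98197009  0.01903453 -0.1880756 ]
 [ 0.18833931  0.01315103 -0.98201597]] [0.00186439 0.60203446 1.07259586]
```

View pics/scene0.png

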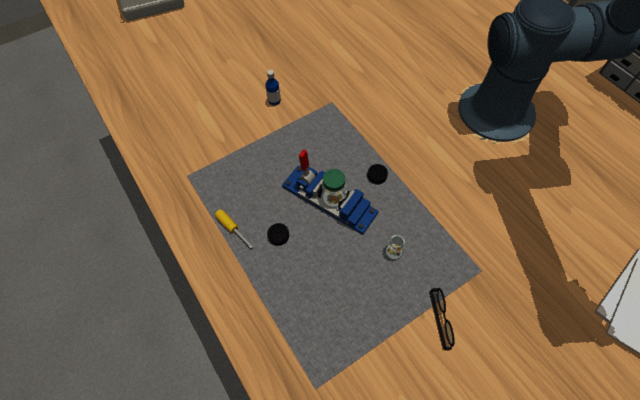

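View pics/top0.png

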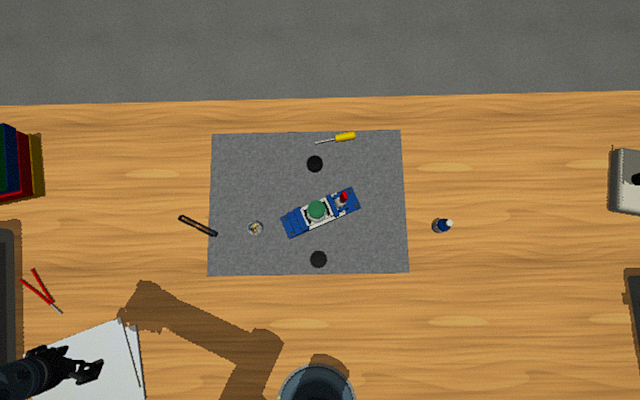

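The scene view shows the blue vice with the green cap on the large jar at (334,180), or (317,210) in the top view. The red lever is at (304,160), or (343,198) in the top view. Look-alikes are two black caps at (278,234) and (377,174), and a small open jar at (395,247). I choose the green cap on the jar in the vice and will check it in a close crop.

```bash
python3 - <<'E'
import pickle,cv2,numpy as np
d=pickle.load(open('f0.pkl','rb'))
a=cv2.resize(d['scene']['image'][140:240,275:385],None,fx=5,fy=5,interpolation=cv2.INTER_CUBIC)[:,:]
b=cv2.resize(d['top']['image'][180:246,275:369],None,fx=6,fy=6,interpolation=cv2.INTER_CUBIC)
cv2.imwrite('pics/c0.png',a);cv2.imwrite('pics/c1.png',b)
E
```

```text
(no output)
```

View pics/c0.png

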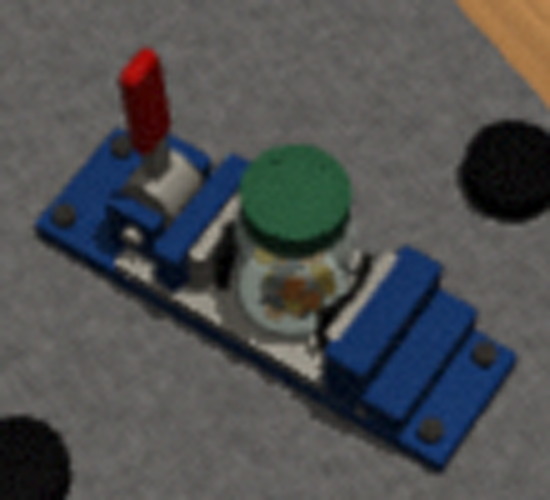

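View pics/c1.png

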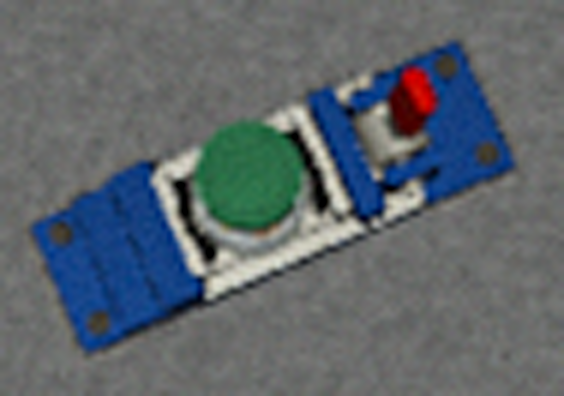

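The green cap sits on the larger jar between the open jaws, so the choice is confirmed. In the scene crop the cap-top centre is at (296,193) and the lever tip at (145,57). In the top crop they are at (249,175) and (420,90).

```bash
cat > h.py <<'E'
import pickle,cv2,numpy as np
from scipy.spatial.transform import Rotation as Ro
def P(f): return f['intrinsics']@np.c_[f['R'],f['t']]
def ray(f,uv,z):
    d=f['R'].T@np.linalg.solve(f['intrinsics'],[*uv,1]);c=-f['R'].T@f['t'];return c+d*(z-c[2])/d[2]
def tri(fs,ft,a,b):
    X=cv2.triangulatePoints(P(fs),P(ft),np.float64(a).reshape(2,1),np.float64(b).reshape(2,1)).ravel();return X[:3]/X[3]
def proj(f,X):
    p=P(f)@[*X,1];return p[:2]/p[2]
E
python3 - <<'E'
from h import *
d=pickle.load(open('f0.pkl','rb'));s,t=d['scene'],d['top']
S=lambda u,v:np.array([275+(u-2)/5,140+(v-2)/5]);T=lambda u,v:np.array([275+(u-2.5)/6,180+(v-2.5)/6])
print('cap',tri(s,t,S(296,193),T(249,175)),ray(s,S(296,193),.114),ray(t,T(249,175),.114))
print('tip',tri(s,t,S(145,57),T(421,92)))
C=[((40,228),(515,165)),((440,468),(85,352)),((515,355),(30,228)),((115,130),(460,42))]
Q=[]
for a,b in C:
    X=tri(s,t,S(*a),T(*b));print(X,ray(s,S(*a),.012),ray(t,T(*b),.012));Q.append(X)
Q=np.array(Q);m=Q.mean(0);print('mid',m)
v=(Q[0]+Q[3]-Q[1]-Q[2])/2;print('dir -x',v,np.degrees(np.arctan2(v[1],v[0])))
# green segmentation centroid, red hsv
for n,f in d.items():
    h=cv2.cvtColor(f['image'],cv2.COLOR_BGR2HSV)
    m=cv2.inRange(h,(60,80,20),(90,255,255)); k,l,st,c=cv2.connectedComponentsWithStats(m);i=1+st[1:,4].argmax();print(n,'green',c[i],st[i])
E
```

```text
cap [ 0.55394452 -0.01171487  0.11301213] [ 0.55392521 -0.01076214  0.114     ] [ 0.55438086 -0.01230948  0.114     ]
tip [ 0.58459848 -0.0915611   0.15158218]
[ 0.60237465 -0.17186648 -0.09659334] [ 0.63675282 -0.11823705  0.012     ] [ 0.57304626 -0.14960048  0.012     ]
[ 0.49996138  0.07330009 -0.10116094] [0.54639405 0.1042114  0.012     ] [0.48003812 0.07454643 0.012     ]
[0.52356853 0.10257883 0.10507388] [0.47927364 0.07500742 0.012     ] [0.54469813 0.10293412 0.012     ]
[ 0.60805595 -0.10402071  0.10118248] [ 0.57291958 -0.14816745  0.012     ] [ 0.63902138 -0.12330426  0.012     ]
mid [ 0.55849013 -0.02500207  0.00212552]
dir -x [ 0.09345035 -0.22588306  0.0003381 ] -67.52457311788667
scene green [333.61298701 179.39220779] [323 169  22  22 385]
top green [  1.87545788 162.87545788] [  0 125   7  66 273]
```

Call:
jog_arm(angular=[[0,0,0.166],[0,0,0.166],[0,0,0.166],[0,0,0.166],[0,0,0.167],[0,0,0],[0,0,0],[0,0,0]], travel=[[0,0,0],[0,0,0],[0,0,0],[0,0,0],[0,0,0],[-20,4,0],[-45,8,0],[-45,8,0]], gripper=[-1,-1,-1,-1,-1,-1,-1,-1], newtons=30)

```text
t: 1.1
ee_pos: [0.2563, 0.4451, 0.2053]
ee_rot: [0.554, 0.833, -0.0, 0.0]
ft_force: [0.9, 0.0, 0.0]
opening: -0.0004
grip_force: 0.0
```

Call:
jog_arm(angular=[[0,0,0],[0,0,0],[0,0,0],[0,0,0],[0,0,0],[0,0,0],[0,0,0],[0,0,0]], travel=[[-50,8,0],[-50,8,0],[-50,8,0],[-50,8,0],[-50,8,0],[-50,8,0],[-50,8,0],[-50,8,0]], gripper=[-1,-1,-1,-1,-1,-1,-1,-1])

```text
t: 2.1
ee_pos: [0.4683, 0.0998, 0.2056]
ee_rot: [0.554, 0.832, -0.0, -0.0]
ft_force: [0.4, 0.8, -0.6]
opening: 0.0002
grip_force: 0.0
```

Call:
jog_arm(angular=[[0,0,0],[0,0,0],[0,0,0],[0,0,0],[0,0,0],[0,0,0],[0,0,0],[0,0,0]], travel=[[-40,8,0],[-45,8,0],[-45,8,0],[-40,8,0],[-22,4,0],[0,0,20],[0,0,20],[0,0,0]], gripper=[-1,-1,-1,-1,-1,-1,-1,-1])

```text
t: 3.1
ee_pos: [0.5729, -0.0616, 0.1639]
ee_rot: [0.555, 0.832, -0.001, -0.002]
ft_force: [-0.5, -0.7, -0.1]
opening: -0.0001
grip_force: 0.0
```

```bash
python3 - <<'E'
from h import *
from station import viewer,get_state
print(get_state()['ee_pos'])
s=viewer.grab_frame('scene');t=viewer.grab_frame('top')
a=cv2.resize(s['image'][100:230,255:395],None,fx=3.5,fy=3.5,interpolation=2);b=cv2.resize(t['image'][160:250,275:345],None,fx=4.4,fy=5.055,interpolation=2)
cv2.imwrite('pics/p1.png',np.hstack([a,b[:a.shape[0]]]))
E
```

```text
[ 0.5728629  -0.06164626  0.163885  ]
```

View pics/p1.png

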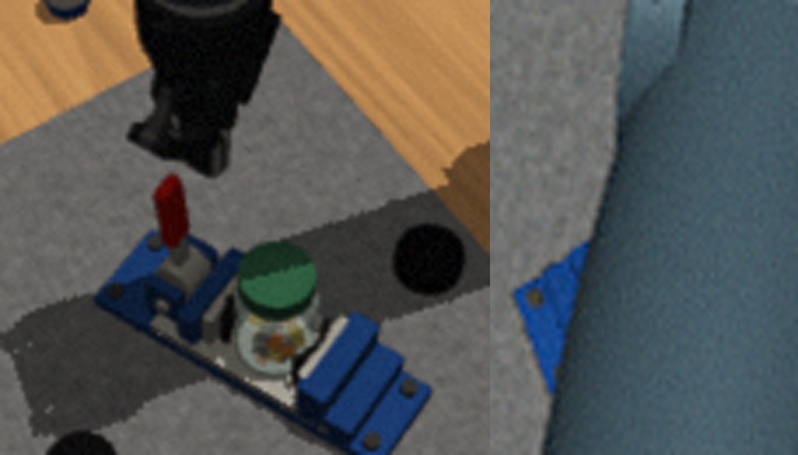

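The scene crop shows the gripper tip at about (215,170), just on the jar side of and above the red lever at (172,210). The cap is at (277,270). The top view is blocked by the arm.

```bash
python3 - <<'E'
from h import *
d=pickle.load(open('f0.pkl','rb'));s=d['scene']
T=np.array([.5729,-.0616,.1639]);u=np.array([.382,-.924,0]);w=np.array([.924,.382,0])
f=lambda X:((proj(s,X)-[255,100])*3.5).round()
print(f(T),f(T+.014*w),f(T-.014*w),f(T+.011*u),f(T-.011*u))
O=np.array([.553,-.010,0]);print((T-O)@u,(T-O)@w)
X=np.array([.5846,-.0916,.1516]);print((X-O)@u,(X-O)@w)
for th in(.1,.3,.5,.7,.9,1.1,1.3,1.45,1.5):
  r=.080;print(th,(80+1e3*(r*np.sin(th)-.006*np.cos(th))-11-(T-O)@u*1e3).round(1),(40+1e3*(r*np.cos(th)+.006*np.sin(th))-163.9).round(1))
E
```

```text
[208. 190.] [196. 205.] [220. 175.] [194. 182.] [222. 198.]
0.055280199999999974 -0.0013236000000000762
0.0874696 -0.001972800000000038
0.1 15.7 -43.7
0.3 31.6 -45.7
0.5 46.8 -50.8
0.7 60.7 -58.8
0.9 72.7 -69.5
1.1 82.3 -82.3
1.3 89.2 -96.7
1.45 92.4 -108.3
1.5 93.1 -112.3
```

Call:
jog_arm(angular=[[0,0,0],[0,0,0],[0,0,0],[0,0,0],[0,0,0],[0,0,0],[0,0,0],[0,0,0]], travel=[[0,0,22],[0,0,22],[-8,0,0],[-8,0,0],[-8,0,1],[-8,0,1],[-7.5,0,2.5],[-7.5,0,2.5]], gripper=[-1,-1,-1,-1,-1,-1,-1,-1])

```text
t: 4.2
ee_pos: [0.5953, -0.1064, 0.1181]
ee_rot: [0.555, 0.832, 0.0, 0.003]
ft_force: [-2.2, -0.8, 12.2]
opening: -0.0002
grip_force: 6.1
```

```bash
python3 - <<'E'
from h import *
from station import viewer,get_state
g=get_state();print(g['ee_pos'],g['ft_force'],g['moment'])
s=viewer.grab_frame('scene')
a=cv2.resize(s['image'][120:220,265:375],None,fx=5,fy=5,interpolation=2)
cv2.imwrite('pics/p2.png',a);print((proj(s,g['ee_pos'])-[265,120])*5)
E
```

```text
[ 0.59532711 -0.1064281   0.11810858] [-2.20682629 -0.81491491 12.19339539] [-0.26600932  0.56971932 -0.00164943]
[157.83478431 185.11776119]
```

View pics/p2.png

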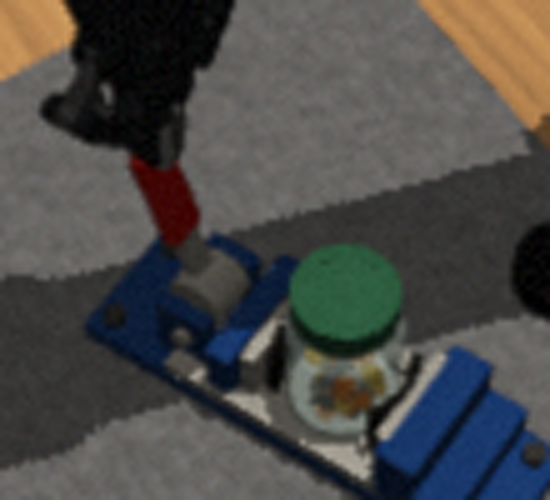

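The lever has swung outward to about 0.5 rad with the fingertip on its upper grip near (160,165), and the jar is undisturbed. I carry on along the arc.

Call:
jog_arm(angular=[[0,0,0],[0,0,0],[0,0,0],[0,0,0],[0,0,0],[0,0,0],[0,0,0],[0,0,0]], travel=[[-7,0,4],[-7,0,4],[-6,0,5.5],[-6,0,5.5],[-5,0,6.5],[-5,0,6.5],[-3.5,0,7],[-3.5,0,7]], gripper=[-1,-1,-1,-1,-1,-1,-1,-1])

```text
t: 5.25
ee_pos: [0.6117, -0.1456, 0.0704]
ee_rot: [0.555, 0.832, 0.001, 0.002]
ft_force: [0.5, -0.3, 5.0]
opening: 0.0002
grip_force: 1.9
```

Call:
jog_arm(angular=[[0,0,0],[0,0,0],[0,0,0],[0,0,0],[0,0,0],[0,0,0],[0,0,0],[0,0,0]], travel=[[-2,0,5],[-1,0,5],[0,0,3],[0,0,2],[0,0,0],[0,0,0],[0,0,0],[0,0,0]], gripper=[-1,-1,-1,-1,-1,-1,-1,-1])

```text
t: 6.25
ee_pos: [0.6104, -0.1466, 0.0533]
ee_rot: [0.555, 0.832, 0.0, -0.001]
ft_force: [0.2, 0.7, 1.5]
opening: 0.0001
grip_force: 0.6
```

Call:
jog_arm(angular=[[0,0,0],[0,0,0],[0,0,0],[0,0,0],[0,0,0],[0,0,0],[0,0,0],[0,0,0]], travel=[[0,0,1],[0,0,1],[0,0,1],[0,0,1],[0,0,1],[0,0,1],[0,0,0],[0,0,0]], gripper=[-1,-1,-1,-1,-1,-1,-1,-1])

```text
t: 7.25
ee_pos: [0.6113, -0.1475, 0.048]
ee_rot: [0.555, 0.832, -0.0, 0.001]
ft_force: [-0.0, -1.8, 5.0]
opening: -0.0001
grip_force: 1.9
```

Call:
jog_arm(angular=[[0,0,0],[0,0,0],[0,0,0],[0,0,0],[0,0,0],[0,0,0],[0,0,0],[0,0,0]], travel=[[0,0,1],[0,0,1],[0,0,1],[0,0,1],[0,0,1],[0,0,1],[0,0,0],[0,0,0]], gripper=[-1,-1,-1,-1,-1,-1,-1,-1])

```text
t: 8.25
ee_pos: [0.6118, -0.1477, 0.0422]
ee_rot: [0.555, 0.832, 0.0, 0.001]
ft_force: [1.3, -3.0, 5.3]
opening: -0.0003
grip_force: 2.2
```

```bash
python3 - <<'E'
from h import *
from station import viewer,get_state
g=get_state();print(g['ee_pos'],g['ft_force'],g['moment'])
s=viewer.grab_frame('scene')
a=cv2.resize(s['image'][120:220,265:375],None,fx=5,fy=5,interpolation=2)
cv2.imwrite('pics/p3.png',a);print((proj(s,g['ee_pos'])-[265,120])*5)
u=np.array([.382,-.924,0]);O=np.array([.553,-.010,0])
for r in(.048,.108):
  for th in(1.2,1.45): print(r,th,((proj(s,O+u*(.08+r*np.sin(th))+[0,0,.04+r*np.cos(th)])-[265,120])*5).round())
E
```

```text
[ 0.61179029 -0.14766656  0.0422003 ] [ 1.31889875 -3.01697105  5.25803698] [-0.40824976 -0.11361805 -0.02080673]
[ 95.53496848 230.63579914]
0.048 1.2 [135. 234.]
0.048 1.45 [132. 245.]
0.108 1.2 [ 42. 158.]
0.108 1.45 [ 37. 182.]
```

View pics/p3.png

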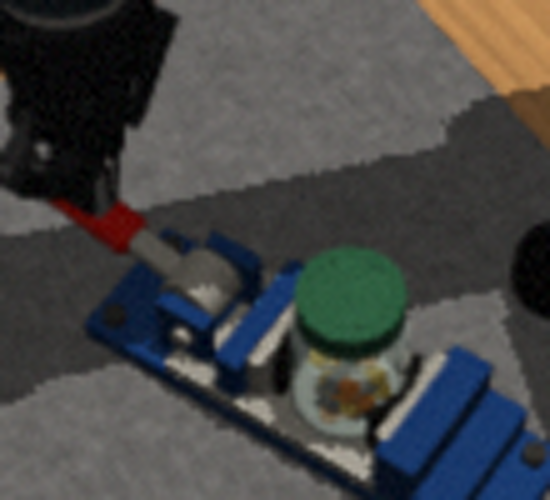

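The lever is most of the way down, with the inner end of its grip at (128,228). The moving jaw is close to the jar and the lever is not yet at its stop. The fingertips show about 15 mm higher than the nominal TCP, so I keep pressing.

Call:
jog_arm(angular=[[0,0,0],[0,0,0],[0,0,0],[0,0,0],[0,0,0],[0,0,0],[0,0,0],[0,0,0]], travel=[[0,0,1],[0,0,1],[0,0,1],[0,0,1],[0,0,1],[0,0,1],[0,0,1],[0,0,0]], gripper=[-1,-1,-1,-1,-1,-1,-1,-1])

```text
t: 9.3
ee_pos: [0.6122, -0.1481, 0.0355]
ee_rot: [0.555, 0.832, -0.0, 0.002]
ft_force: [0.4, -2.4, 4.7]
opening: -0.0001
grip_force: 2.5
```

Call:
jog_arm(angular=[[0,0,0],[0,0,0],[0,0,0],[0,0,0],[0,0,0],[0,0,0],[0,0,0],[0,0,0]], travel=[[0,0,1],[0,0,1],[0,0,1],[0,0,1],[0,0,0],[0,0,0],[0,0,0],[0,0,0]], gripper=[-1,-1,-1,-1,-1,-1,-1,-1])

```text
t: 10.3
ee_pos: [0.6124, -0.1483, 0.0317]
ee_rot: [0.555, 0.832, -0.0, 0.002]
ft_force: [2.0, -2.9, 5.4]
opening: -0.0
grip_force: 2.7
```

Call:
jog_arm(angular=[[0,0,0],[0,0,0],[0,0,0],[0,0,0],[0,0,0],[0,0,0],[0,0,0],[0,0,0]], travel=[[0,0,1],[0,0,1],[0,0,1],[0,0,1],[0,0,1],[0,0,1],[0,0,1],[0,0,0]], gripper=[-1,-1,-1,-1,-1,-1,-1,-1])

```text
t: 11.3
ee_pos: [0.6129, -0.1488, 0.0293]
ee_rot: [0.555, 0.832, -0.0, 0.004]
ft_force: [-8.6, -0.8, 31.4]
opening: 0.0001
grip_force: 15.7
```

```bash
python3 - <<'E'
from h import *
from station import viewer,get_state
g=get_state();print(g['ee_pos'],g['ft_force'],g['moment'])
s=viewer.grab_frame('scene')
pickle.dump(s,open('f4.pkl','wb'))
d=pickle.load(open('f0.pkl','rb'))
h=cv2.cvtColor(s['image'],cv2.COLOR_BGR2HSV)
m=cv2.inRange(h,(0,150,40),(6,255,255))|cv2.inRange(h,(174,150,40),(180,255,255));m[:120]=0;m[220:]=0;m[:,:260]=0;m[:,400:]=0
y,x=np.nonzero(m);print('red px rows',y.min(),y.max(),'cols',x.min(),x.max())
m=cv2.inRange(h,(60,80,20),(90,255,255));k,l,st,c=cv2.connectedComponentsWithStats(m);i=1+st[1:,4].argmax();print(c[i],st[i])
u=np.array([.382,-.924,0]);w=np.array([.924,.382,0]);O=np.array([.553,-.010,0])
for th in(1.1,1.2,1.3,1.45):
  e=np.array([np.sin(th),np.cos(th)]);n=np.array([-np.cos(th),np.sin(th)])
  q=[]
  for a in(-6e-3,6e-3):
    for b in(-.012,.012):
      v=.048*e+a*n;q.append(proj(s,O+u*(.08+v[0])+w*b+[0,0,.04+v[1]]).round(1))
  print(th,*q)
E
```

```text
[ 0.61294784 -0.14883019  0.02928928] [-8.63096352 -0.75590868 31.40623393] [-0.37246274  1.63843696 -0.06491763]
red px rows 162 171 cols 276 293
[334.63076923 179.76410256] [324 169  22  23 390]
1.1 [294.7 163.6] [289.  170.3] [296.2 162.2] [290.5 168.9]
1.2 [294.3 164.4] [288.7 171. ] [295.5 162.7] [289.8 169.4]
1.3 [294.1 165.3] [288.5 171.9] [294.9 163.3] [289.2 170. ]
1.45 [294.1 166.8] [288.6 173.4] [294.3 164.4] [288.7 171. ]
```

Call:
jog_arm(angular=[[0,0,0],[0,0,0],[0,0,0],[0,0,0],[0,0,0],[0,0,0],[0,0,0],[0,0,0]], travel=[[0,0,-20],[0,0,-50],[0,0,-55],[0,0,-20],[38,-2,0],[38,0,0],[38,0,0],[38,0,0]], gripper=[-1,-1,-1,-1,1,1,1,1])

```text
t: 12.35
ee_pos: [0.5492, -0.0057, 0.1675]
ee_rot: [0.555, 0.832, -0.0, -0.001]
ft_force: [-0.0, -0.2, 0.2]
opening: 0.0724
grip_force: 0.0
```

```bash
python3 - <<'E'
from h import *
from station import viewer,get_state
g=get_state();print(g['ee_pos'],g['ft_force'],g['ee_rot'],g['opening'])
s=viewer.grab_frame('scene')
a=cv2.resize(s['image'][80:220,255:395],None,fx=4,fy=4,interpolation=2)
cv2.imwrite('pics/p5.png',a)
T=g['ee_pos'];w=np.array([.924,.382,0])
for k in(0,.0425,-.0425,.057,-.057): print(k,((proj(s,T+k*w+[0,0,.013])-[255,80])*4).round())
u=np.array([.382,-.924,0]);O=np.array([.553,-.0095,0])
for th in(1.2,1.3,1.45):
  q=[]
  for r in (.048,.108):
    for b in(-.012,.012):
      v=r*np.array([np.sin(th),np.cos(th)])+.006*np.array([-np.cos(th),np.sin(th)]);q.append(((proj(s,O+u*(.08+v[0])+w*b+[0,0,.04+v[1]])-[255,80])*4).round())
  print(th,*q)
E
```

```text
[ 0.54915335 -0.00573373  0.16753687] [-0.01986155 -0.22714518  0.16329416] [ 5.54970564e-01  8.31868786e-01 -1.43847141e-06 -1.41237687e-03] 0.07241139587021303
0 [330. 330.]
0.0425 [287. 384.]
-0.0425 [372. 277.]
0.057 [271. 403.]
-0.057 [386. 259.]
1.2 [162. 331.] [140. 358.] [ 87. 270.] [ 64. 296.]
1.3 [160. 334.] [137. 360.] [ 84. 277.] [ 61. 303.]
1.45 [158. 338.] [135. 365.] [ 81. 289.] [ 58. 314.]
```

View pics/p5.png

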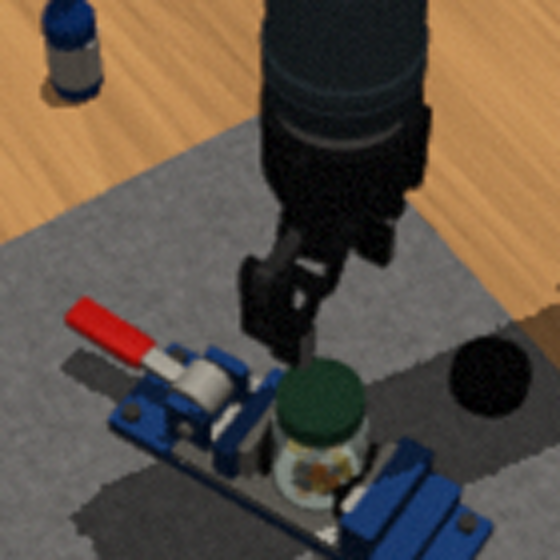

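The lever grip spans (155,340) to (68,320), which matches the stop at 1.45 rad, and the jar is clamped. The fingertips again seem higher than the calibration predicts, so I check that in one brightened crop.

```bash
python3 - <<'E'
from h import *
from station import viewer,get_state
g=get_state();print(g['ee_pos'],g['opening'])
s=viewer.grab_frame('scene')
x0,y0=300,120
a=cv2.resize(s['image'][y0:y0+72,x0:x0+80],None,fx=8,fy=8,interpolation=2)
a=(255*(a/255.)**.45).astype(np.uint8)
T=g['ee_pos'];u=np.array([.382,-.924,0]);w=np.array([.924,.382,0])
for z,c in((0,(0,0,255)),(.013,(0,255,255)),(.032,(255,255,0))):
  for k in(.0362,-.0362):
    p=[tuple(int(v) for v in ((proj(s,T+k*w+b*u+[0,0,z])-[x0,y0])*8+4)) for b in(-.011,.011)];cv2.line(a,*p,c,1)
q=np.array([proj(s,np.array([.553,-.0095,.114])+.026*np.array([np.cos(t),np.sin(t),0])) for t in np.linspace(0,6.3,40)])
cv2.polylines(a,[((q-[x0,y0])*8+4).astype(int)],True,(255,255,255),1)
cv2.imwrite('pics/p6.png',a)
E
```

```text
[ 0.54681366 -0.001548    0.16761023] 0.07901479751484823
```

View pics/p6.png

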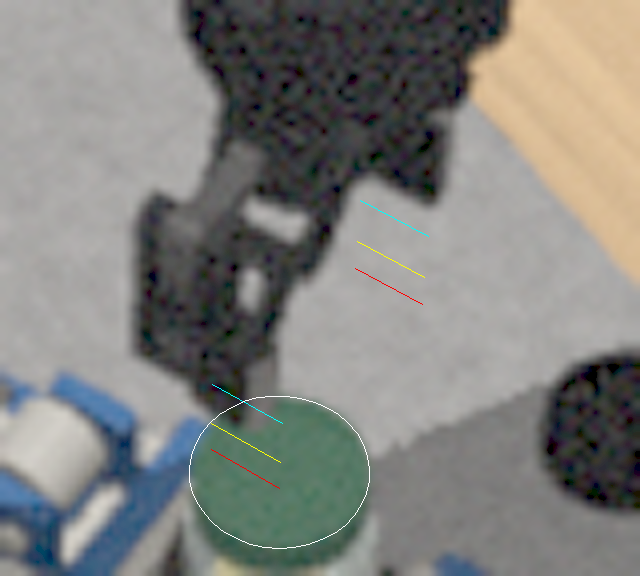

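The brightened crop shows the cap top at (280,470), matching its prediction. The open fingertips are at (235,403) and (405,195), about 24 mm behind the reported TCP after allowing for the swing. That agrees with the lever contact, so I shift the grasp height to suit.

Call:
jog_arm(angular=[[0,0,0],[0,0,0],[0,0,0],[0,0,0],[0,0,0],[0,0,0],[0,0,0],[0,0,0]], travel=[[-10,2.7,0],[0,0,0],[0,0,30],[0,0,30],[0,0,20],[0,0,10],[0,0,5],[0,0,0]], gripper=[1,1,1,1,1,1,1,1])

```text
t: 13.45
ee_pos: [0.5574, -0.0159, 0.074]
ee_rot: [0.555, 0.832, 0.0, 0.0]
ft_force: [0.5, -0.2, 0.9]
opening: 0.0856
grip_force: 0.0
```

Call:
jog_arm(angular=[[0,0,0],[0,0,0],[0,0,0],[0,0,0],[0,0,0],[0,0,0],[0,0,0],[0,0,0]], travel=[[4,-1,0],[3.5,-0.6,0],[0,0,0],[0,0,0],[0,0,0],[0,0,0],[0,0,0],[0,0,0]], gripper=[1,1,1,1,1,1,1,1])

```text
t: 14.45
ee_pos: [0.5527, -0.0093, 0.0737]
ee_rot: [0.555, 0.832, 0.0, -0.0]
ft_force: [0.1, -0.1, 0.7]
opening: 0.0852
grip_force: 0.0
```

Call:
jog_arm(angular=[[0,0,0],[0,0,0],[0,0,0],[0,0,0],[0,0,0],[0,0,0],[0,0,0],[0,0,0]], travel=[[0,0,5],[0,0,4],[0,0,0],[0,0,0],[0,0,0],[0,0,0],[0,0,0],[0,0,0]], gripper=[1,1,0.6,0.4,0.2,0,-0.2,-0.2], newtons=20)

```text
t: 15.45
ee_pos: [0.5535, -0.0091, 0.0652]
ee_rot: [0.555, 0.832, 0.001, 0.001]
ft_force: [1.5, 2.4, 2.9]
opening: 0.0514
grip_force: 20.9
```

Call:
jog_arm(angular=[[0,0,0],[0,0,0],[0,0,-0.05],[0,0,-0.05],[0,0,-0.05],[0,0,-0.05],[0,0,-0.05],[0,0,-0.05]], travel=[[0,0,0],[0,0,0],[0,0,0],[0,0,0],[0,0,0],[0,0,0],[0,0,0],[0,0,0]], gripper=[-0.3,-0.3,-0.3,-0.3,-0.3,-0.3,-0.3,-0.3], newtons=80)

```text
t: 16.45
ee_pos: [0.5536, -0.0095, 0.0656]
ee_rot: [0.424, 0.906, 0.0, 0.001]
ft_force: [1.6, 2.0, 5.8]
opening: 0.0499
grip_force: 81.7
```

```bash
python3 - <<'E'
from h import *
from station import get_state
g=get_state();print(g['moment'],g['ft_force'],g['opening'],g['grip_force'],Ro.from_quat(g['ee_rot']).as_matrix()[:,0])
E
```

```text
[ 0.33462483 -0.20491671 -0.35091204] [1.56143924 1.9705835  5.76407999] 0.0499085105816185 81.72121530398726 [-0.6399532   0.76841267 -0.0013672 ]
```

Call:
jog_arm(angular=[[0,0,-0.06],[0,0,-0.06],[0,0,-0.06],[0,0,-0.06],[0,0,-0.06],[0,0,-0.06],[0,0,-0.06],[0,0,0]], travel=[[0,0,0],[0,0,0],[0,0,0],[0,0,0],[0,0,0],[0,0,0],[0,0,0],[0,0,0]], gripper=[-0.3,-0.3,-0.3,-0.3,-0.3,-0.3,-0.3,-0.3])

```text
t: 17.45
ee_pos: [0.554, -0.0096, 0.0663]
ee_rot: [0.226, 0.974, 0.0, 0.002]
ft_force: [0.2, 0.3, 9.0]
opening: 0.0496
grip_force: 82.3
```

```bash
python3 - <<'E'
from h import *
from station import get_state
g=get_state();print(g['moment'],g['ft_force'],g['opening'],g['grip_force'],g['ee_pos'],np.arctan2(*Ro.from_quat(g['ee_rot']).as_matrix()[[1,0],0]))
E
```

```text
[ 0.29390631 -0.02887028  0.08786787] [0.20825315 0.33059569 8.96640231] 0.049633225665724784 82.34127156436443 [ 0.55401055 -0.00955244  0.06632904] 2.684934230478356
```

Call:
jog_arm(angular=[[0,0,-0.04],[0,0,-0.04],[0,0,-0.04],[0,0,0],[0,0,0],[0,0,0],[0,0,0],[0,0,0]], travel=[[0,0,0],[0,0,0],[0,0,0],[0,0,0],[0,0,0],[0,0,0],[0,0,0],[0,0,0]], gripper=[-0.3,-0.3,-0.3,-0.3,-0.3,-0.3,-0.3,-0.3])

```text
t: 18.45
ee_pos: [0.5544, -0.0095, 0.0664]
ee_rot: [0.168, 0.986, 0.0, 0.002]
ft_force: [0.7, 1.1, 9.1]
opening: 0.0498
grip_force: 82.3
```

```bash
python3 - <<'E'
from h import *
from station import get_state
g=get_state();print(g['moment'],g['ft_force'],g['opening'],g['grip_force'],g['ee_pos'],np.arctan2(*Ro.from_quat(g['ee_rot']).as_matrix()[[1,0],0]))
E
```

```text
[ 0.39226617 -0.17176094  0.04473802] [0.72897322 1.14066462 9.05512147] 0.04983740535042792 82.28442795574665 [ 0.55435561 -0.0095307   0.06640964] 2.804704459784205
```

Call:
jog_arm(angular=[[0,0,0],[0,0,0],[0,0,0],[0,0,0],[0,0,0],[0,0,0],[0,0,0],[0,0,0]], travel=[[0,0,-1],[0,0,-1],[0,0,-1],[0,0,-1],[0,0,-1],[0,0,-1],[0,0,0],[0,0,0]], gripper=[-0.3,-0.3,-0.3,-0.3,-0.3,-0.3,-0.3,-0.3])

```text
t: 19.45
ee_pos: [0.5525, -0.0092, 0.0702]
ee_rot: [0.168, 0.986, 0.0, -0.0]
ft_force: [4.9, 0.9, -4.9]
opening: 0.05
grip_force: 83.5
```

Call:
jog_arm(angular=[[0,0,0],[0,0,0],[0,0,0],[0,0,0],[0,0,0],[0,0,0],[0,0,0],[0,0,0]], travel=[[0,0,-1],[0,0,-1],[0,0,-1],[0,0,-1],[0,0,0],[0,0,0],[0,0,0],[0,0,0]], gripper=[-0.3,-0.3,-0.3,-0.3,-0.3,-0.3,-0.3,-0.3])

```text
t: 20.45
ee_pos: [0.5525, -0.0093, 0.0747]
ee_rot: [0.168, 0.986, 0.0, -0.0]
ft_force: [0.7, -0.6, 0.7]
opening: 0.0502
grip_force: 83.9
```

```bash
python3 - <<'E'
from h import *
from station import get_state,viewer
g=get_state();print(g['moment'],g['ft_force'],g['opening'],g['grip_force'],g['ee_pos'])
E
```

```text
[-0.11005975 -0.15013122 -0.00995421] [ 0.67438637 -0.59841101  0.71503717] 0.05018260417822857 83.89724621549249 [ 0.5524619  -0.00931344  0.07466566]
```

Call:
jog_arm(angular=[[0,0,0],[0,0,0],[0,0,0],[0,0,0],[0,0,0],[0,0,0],[0,0,0],[0,0,0]], travel=[[0,0,-3],[0,0,-4],[0,0,-6],[0,0,-7],[0,0,-7],[0,0,-5],[0,0,-3],[0,0,0]], gripper=[-0.3,-0.3,-0.3,-0.3,-0.3,-0.3,-0.3,-0.3])

```text
t: 21.45
ee_pos: [0.5528, -0.0093, 0.1099]
ee_rot: [0.168, 0.986, 0.0, 0.0]
ft_force: [-0.2, 0.3, -0.8]
opening: 0.0498
grip_force: 83.9
```

```bash
python3 - <<'E'
from h import *
from station import get_state,viewer
g=get_state();print(g['moment'],g['ft_force'],g['opening'],g['grip_force'],g['ee_pos'])
s=viewer.grab_frame('scene')
a=cv2.resize(s['image'][110:220,265:385],None,fx=5,fy=5,interpolation=2)
cv2.imwrite('pics/p7.png',(255*(a/255.)**.6).astype(np.uint8))
E
```

```text
[-0.05296819  0.0057981  -0.01232108] [-0.21391942  0.29297014 -0.76173468] 0.04981645862505578 83.88894958421588 [ 0.55284673 -0.00934039  0.10991963]
```

View pics/p7.png

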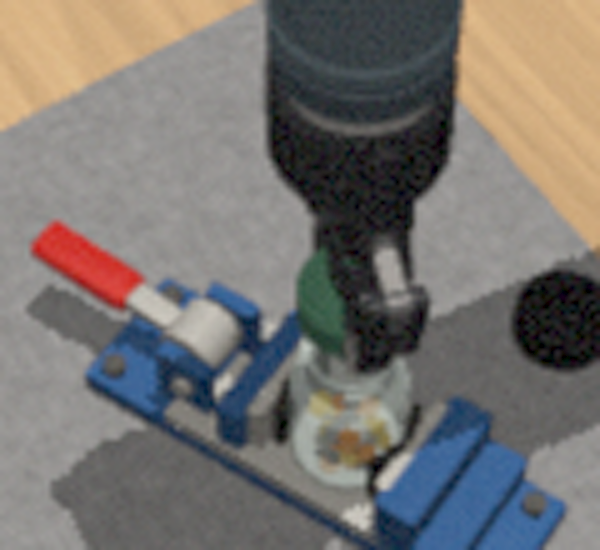

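The green cap is held in the fingers at (320,305), above the open jar at (350,430). The lever is still down at (85,265) and the jar is upright in the jaws. I let the arm settle and then hand in.

Call:
jog_arm(angular=[[0,0,0],[0,0,0],[0,0,0],[0,0,0],[0,0,0],[0,0,0],[0,0,0],[0,0,0]], travel=[[0,0,0],[0,0,0],[0,0,0],[0,0,0],[0,0,0],[0,0,0],[0,0,0],[0,0,0]], gripper=[-0.3,-0.3,-0.3,-0.3,-0.3,-0.3,-0.3,-0.3])

```text
t: 22.5
ee_pos: [0.5527, -0.0093, 0.1097]
ee_rot: [0.168, 0.986, 0.0, 0.0]
ft_force: [0.8, 0.2, -0.2]
opening: 0.05
grip_force: 83.9
```

```bash
python3 -c "
from station import ticket
print(ticket.finish_job())"
```

```text
the job is handed in; nothing more can be done
None
```

I handed the job in at about 22.5 s, with no verdict returned: the lever is down at its stop, the jar is clamped, and the green cap, turned about 0.84 rad, is held about 3 cm above the jar's open mouth, though I judged its levelness only from the flat grip.

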